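Seat a gear cover, line up its quarter-turn fastener, hold the cover home

ROBOT

A 6-joint arm with a two-finger parallel gripper is mounted at the origin on a cart in front of the work surface, level with it; the furniture and walls round the work are solid. World frame = base frame: x ahead of the robot, y to its left, z up, the work surface at z = 0. Lengths are in m, angles in degrees, forces in N, time in s.
With the tool pointing down it reaches from about 0.275 to 0.85 m from the base axis. Payload 5.2 kg.
Tool frame: the origin (TCP) lies on the front face of the gripper's body, between the roots of the fingers; the fingertips stand 73 mm ahead of it and the grasp point (between the pads) lies ahead of it (env.tcp_to_grasp is the z of the grasp point in the tool frame, in m); z points along the fingers, y is the line along which they close (so a half turn about z gives the same grasp; the last joint's range is limited). The gripper opens to 85 mm and grips with 20 to 120 N. Pads are 22 mm wide; open, the fingers measure 114 mm over their backs; the gripper's body (76 mm by 85 mm) begins 54 mm behind the grasp point. The pads swing forward as they close: fully open they stand 13 mm farther back than shut.
Start: joints at [64.183, 14.817, 87.949, -0, 77.235, -11.62], TCP at [0.135, 0.533, 0.304] pointing down, gripper open.
Joint ranges: [-179.93, 179.93], [-52.35, 119.4], [10.71, 147.94], [-69.91, 249.91], [12.55, 155.21], [-178.61, 178.61]. Speed limits (degrees/s): [147.25, 147.25, 180, 180, 180, 180].

INTERFACE

Orientations are given as [roll, pitch, yaw] about the fixed x, y, z axes, in that order (R = Rz(yaw) Ry(pitch) Rx(roll)).
In Python, from station import env gives the robot as it stands.
- The arm moves only by the tool send_rows, never from a script. Its argument "plan" is a list of rows, each a list of 7 numbers: the finger opening in mm, from 0 to 85.4, then the shift along the tool's x, y, z in mm, then the turn, a rotation vector about the tool's x, y, z in rad. In form: [[hand, dx, dy, dz, wx, wy, wz], ...]. A call has 1 to 5 rows; each row is the pose to reach, as a shift and turn from the pose commanded when the call began, along the tool's axes at that moment; what a row does not reach only later rows make up. A row lasts 1/12 s, in which the tool goes at most 41.7 mm and 7.16 degrees, less where a joint would pass 70% of its speed; a pose out of reach is approached as far as the arm can. A call with a gripper value outside its range is refused whole. The fingers move at their own pace and stop on an object; "force" is the grip in N (left out, the last holds). Time passes only in rows, so rows that repeat a pose let the fingers close. It gives the time, the measured TCP pose, the force, the opening and the grip force at its end, in the units of the state.
- env.get_obs(): the state, without advancing time (a new reading comes with each control period).
- env.capture(name): name is "side" or "top"; returns the picture (480x640x3 uint8, blue, green, red); there is no depth.
- env.camera_params(name): a dict with "camera_matrix" (3x3 intrinsics, pixels), "k1" (the pictures are not rectified: a ray, as slopes to the right and down, at radius r is drawn at 1 + k1 r^2 times it, then the intrinsics apply), "R" (3x3) and "t" (3): a world point X has camera coordinates R X + t. Camera axes: x right, y down, z forward; pixel columns grow to the right and rows downward; lengths in m; the calibration is good to about 2 mm. A picture is of the moment at which its call begins. camera_params takes no time and is no camera call.
- env.hand_in(): hands the job in; it is judged then, once.
The state is a dict: "time_s": time; "q": joint angles; "joint_velocities": joint speeds; "effort": joint torques, N m; "eef_pos": TCP position; "ee_rot": TCP orientation; "force": force on the tool from outside, world axes, zero at the start; "ft_torque": the same for the moment, N m; "width": finger opening in m; "gripper_force": force on a finger pad.
Only numpy, scipy, OpenCV 4.12 (cv2) and the standard library are available. Lean on these libraries where they do the work, as an engineer would, in place of code of your own. Each camera call takes 0.05 s, during which the arm holds its last target. There are 200 camera calls.

TASK

Pick up the loose metal cover and seat it over the two pegs of the grey gear housing, so that it lies on the rubber seal with the fastener's wing standing up through its window. Only then turn the wing until it lies in line with the slot in the cover, so that its ears can pass; then push the cover fully home against the housing's rim, squeezing the seal flat, and hold it pressed there: finish while still pressing, do not let go (I shall drive the screws). Leave the other things on the table where they are.

Things in the scene. Friction and masses are not known exactly. Their poses are not given: they have to be found in the camera images.
- housing: Grey gear housing fixed to the table, 136 (x) x 256 (y) x 55 mm high, open on top over two gears; small feet reach 91 mm from its middle in x. Origin: centre of its underside, y along its length, z up. Rim at z = 55 mm, with a rubber seal strip round it, 106 x 218 mm over all. Two steel pegs, one at each end (points), and the fastener on the closed deck at (x, y) = (0, +60) mm.
- peg_a (a point): Top of one peg: at (-32, -94, 77) mm of the housing. Peg 10 mm in diameter, 22 mm tall above the rim, top tapered to 4 mm.
- peg_b (a point): Top of the other peg, alike: at (+32, +94, 77) mm of the housing.
- cover: Loose flat aluminium cover, 110 (x) x 220 (y) x 6 mm, 0.22 to 0.34 kg, right way up on the table. Origin: centre of its underside, y along its length. Square 14 mm peg holes at (-32, -94) and (+32, +94) mm. Window centred at (0, +60) mm: 42 mm square, crossed by a slot along x, 82 x 22 mm. Fits one way round. Seated: origin over the housing's, axes parallel, z = 61 mm on the seal, 55 mm home on the rim.
- cover_handle (a point): Centre of the cover's dark handle bar, at (0, -30, 35) mm of the cover, axes as the cover's. Bar 72 mm long along x, 14 mm wide (y), 14 mm high (28 to 42 mm above the cover's underside), on two posts 52 mm apart, open beneath. Best pinched across its 14 mm width.
- fastener (a joint): Angle of the quarter-turn fastener about the housing's z, counter-clockwise from above positive. 0: wing and ears along the housing's x, in line with the slot of the seated cover. Starts between 0.75 and 1.45; turns freely from -0.7 to 1.7 with no stop or click at 0; stays where left (friction 0.08 N m). The ears pass the slot within about 0.1 rad of 0.
- fastener_wing (a point): On the fastener's axis at (0, 60, 91) mm of the housing, where to grip its wing: steel bar 32 mm long (this point's x), 10 mm thick, 28 mm high (71 to 99 mm above the table), on a stem 20 mm thick. Below, 55 to 59.5 mm above the table, its two ears: a bar 72 x 10 mm parallel to the wing. Unless they lie in the slot they stop the cover after 1.5 mm.
- seal (a joint): How far the seal on the rim is squeezed, in m: 0 free (top 61 mm above the table, the cover rests on it), 0.006 with the cover home. It springs back; it takes 5 N to begin (more than the cover weighs) and 11 N for 6 mm, of which the cover's weight gives about 3 N.
- hammer_handle: Wooden hammer handle lying along y, 32 x 350 x 23 mm; leave alone. Origin: centre of its underside.
- tape_roll: Black tape roll, 61 mm across, 18 mm high; leave alone. Origin: centre of its underside.
- black_cap: Black cap, 68 mm across, 37 mm high; leave alone. Origin: centre of its underside.
- blue_knob: Blue dome grip, 69 mm across, 56 mm high; leave alone. Origin: centre of its underside.

How it is judged:
By the outcome, as a careful person would: the job done as asked, in the order asked, and still so for the second after the job is handed in, while the arm keeps its last pose, push and grip.
It also fails if it takes over 54 s, if anything falls off the work surface, if the arm or the gripper's body presses on something with over 40 N, if the wrist force passes 120 N, or if a joint passes its speed limit or range.

## Working session

There is one attempt and no reset: what is moved stays moved. The work goes in short steps, Python scripts to look and compute and a tool call to move; the robot and the scene stay as the last step left them, time stands still between calls to the robot, and variables do not carry over. Pictures are saved under pics/ and viewed, at most 10 in all, crops included, and the job is handed in when it is done.

Besides the shell and the picture viewer there is one more tool, called after "Call:" in YAML: its name, and indented under it one key for each argument. send_rows: Moves the arm, as the interface text tells. Its arguments: {"type":"object","properties":{"plan":{"type":"array"},"force":{"type":"number"}},"required":["plan"]}

```bash
mkdir -p pics; ls
python3 - <<'E'
from station import env
import cv2
for n in("top","side"):
    cv2.imwrite(f"pics/{n}0.png",env.capture(n)); p=env.camera_params(n); print(n,p)
print(env.get_obs(),env.tcp_to_grasp)
E
```

```text
pics
top {'camera_matrix': array([[502.58827318,   0.        , 315.75246473],
       [  0.        , 502.58827318, 239.4387832 ],
       [  0.        ,   0.        ,   1.        ]]), 'k1': -0.11328209600477279, 'R': array([[-9.56602551e-03, -9.99954121e-01, -4.97066854e-04],
       [-9.98181896e-01,  9.57865219e-03, -5.95075864e-02],
       [ 5.95096174e-02, -7.30879552e-05, -9.98227730e-01]]), 't': array([-0.08511978,  0.48721864,  1.19940083])}
side {'camera_matrix': array([[455.2748278,   0.       , 322.7749791],
       [  0.       , 455.2748278, 233.9935276],
       [  0.       ,   0.       ,   1.       ]]), 'k1': -0.08859467240388093, 'R': array([[-0.9890924 , -0.14699961,  0.00934498],
       [-0.06825056,  0.40115624, -0.91346348],
       [ 0.13052998, -0.90413759, -0.4068134 ]]), 't': array([0.46942175, 0.14323954, 0.89440766])}
{'time_s': 0.1, 'q': array([ 6.41836371e+01,  1.48559108e+01,  8.80066468e+01, -2.33782377e-04,
        7.72366866e+01, -1.16191082e+01]), 'joint_velocities': array([ 0.02566643, -0.08450868, -0.27396887,  0.05270225, -0.08813047,
       -0.06470452]), 'effort': array([ 9.93316426e-04, -4.46958303e+01, -2.91250384e+01, -3.44882656e-04,
        6.03214663e-03, -6.06080349e-06]), 'eef_pos': array([0.13469935, 0.53286056, 0.30313708]), 'ee_rot': array([-1.79902744e+02, -1.97650004e-02,  1.65802780e+02]), 'force': array([-0.22716382, -0.39758908, -0.7601779 ]), 'ft_torque': array([-0.02697611, -0.00070176,  0.00704351]), 'gripper_force': 0.0, 'width': 0.08573950319968324} 0.0539
```

View pics/top0.png

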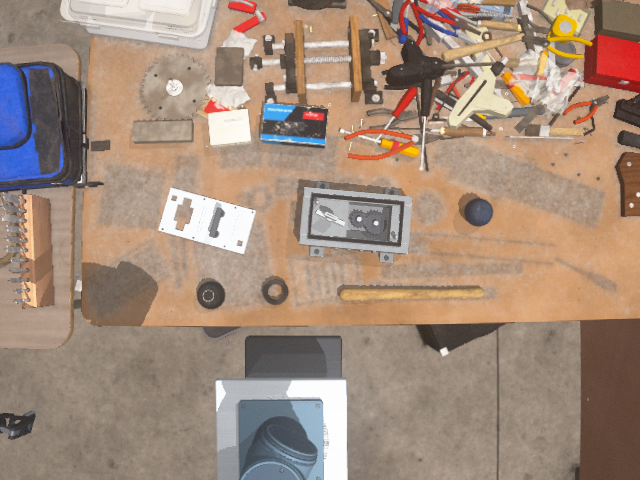

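View pics/side0.png

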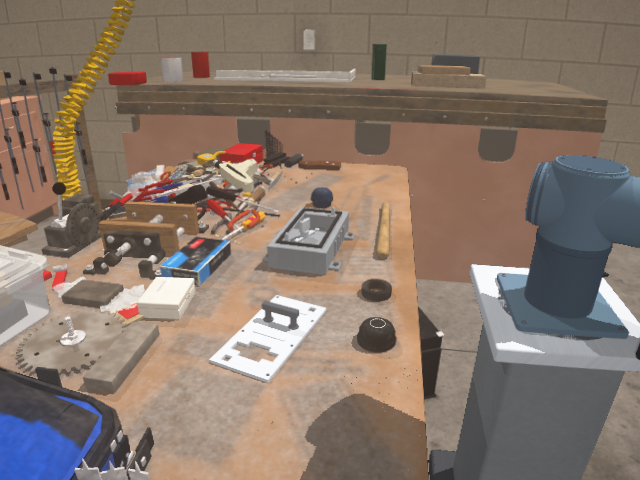

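The top view shows the cover at about (207,220), with its window to the left, and the housing at about (355,220), with the fastener at about (330,216). I'll enlarge both for corner picking.

Run:
```python
import cv2,numpy as np
a=cv2.imread("pics/top0.png")
c=np.vstack([cv2.resize(a[180:260,155:262],(800,598),interpolation=cv2.INTER_CUBIC)])
cv2.imwrite("pics/c1.png",c)
c=cv2.resize(a[175:265,295:415],(800,600),interpolation=cv2.INTER_CUBIC)
cv2.imwrite("pics/c2.png",c)
```

```text
(no output)
```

View pics/c1.png

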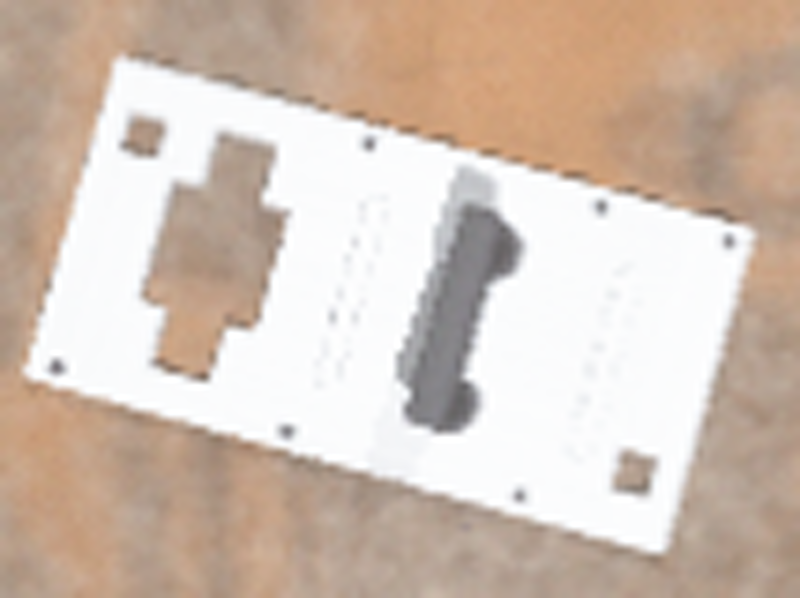

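View pics/c2.png

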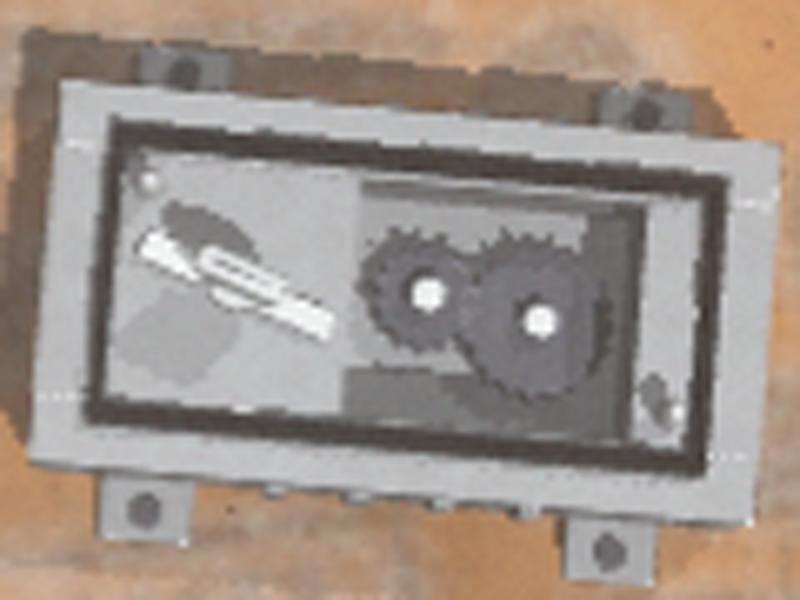

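The cover is the right way round: peg holes at crop pixels (145,135) and (634,472), handle at about (450,315). The housing rim corners are clear, peg tops are at (150,180) and (678,412), and the ears run (152,247) to (325,325), about 71° from the housing x. Next I'll fit the poses.

```bash
cat > h.py <<'E'
import numpy as np,cv2,json
from scipy.optimize import least_squares
from scipy.spatial.transform import Rotation as Ro
from station import env
def proj(n,X):
    p=env.camera_params(n);c=np.atleast_2d(X)@p["R"].T+p["t"];s=c[:,:2]/c[:,2:]
    s=s*(1+p["k1"]*(s**2).sum(1,keepdims=True));K=p["camera_matrix"]
    return s*[K[0,0],K[1,1]]+[K[0,2],K[1,2]]
def place(q,P,z=0):  # q=x,y,yaw ; P local
    P=np.atleast_2d(P);c,s=np.cos(q[2]),np.sin(q[2])
    return np.c_[q[0]+c*P[:,0]-s*P[:,1],q[1]+s*P[:,0]+c*P[:,1],P[:,2]+z]
def fit(views,q0,z=0): # views: list of (cam,local pts m,pix)
    f=lambda q:np.concatenate([(proj(n,place(q,P,z))-u).ravel() for n,P,u in views])
    r=least_squares(f,q0,loss="soft_l1");return r.x,f(r.x).reshape(-1,2)
def go(g,yaw,pitchroll=None): # world grasp point target, tool-down, tool yaw deg -> move
    o=env.get_obs();R=Ro.from_euler("xyz",o["ee_rot"],degrees=True);T=Ro.from_euler("xyz",[180,0,yaw],degrees=True)
    t=np.array(g)+[0,0,env.tcp_to_grasp]
    print("shift mm",np.round(R.inv().apply(t-o["eef_pos"])*1e3,1),"turn",np.round((R.inv()*T).as_rotvec(),3),"t",round(o["time_s"],2),"F",np.round(o["force"],1),"w",round(o["width"],4))
E
python3 - <<'E'
from h import *
def cr(u,s,off): return (np.array(u)+.5)/s-.5+off
H=np.array([[68,128,55],[68,-128,55],[-68,-128,55],[-68,128,55],[32,94,77],[-32,-94,77],[53,109,61],[53,-109,61],[-53,-109,61],[-53,109,61]])/1e3
hu=cr([[62,82],[778,145],[752,522],[32,460],[150,180],[678,412],[112,118],[730,180],[703,475],[85,422]],6.667,[295,175])
C=np.array([[55,110,6],[55,-110,6],[-55,-110,6],[-55,110,6],[32,94,3],[-32,-94,3]])/1e3
cu=cr([[118,57],[755,230],[664,553],[25,377],[145,135],[634,472]],7.477,[155,180])
h,e=fit([("top",H,hu)],[.5,-.1,0]);print("housing",h,np.degrees(h[2]));print(e.round(1).tolist())
c,e=fit([("top",C,cu)],[.5,.2,0]);print("cover",c,np.degrees(c[2]));print(e.round(1).tolist())
ends=cr([[146,243],[330,328]],6.667,[295,175])
F=least_squares(lambda a:(proj("top",place(h,[[.036*s*np.cos(a[0]),.06+.036*s*np.sin(a[0]),.0595] for s in(1,-1)]))-ends).ravel(),[1.2]);print("fast",F.x,F.fun)
json.dump(dict(h=h.tolist(),c=c.tolist(),f=float(F.x[0])),open("p.json","w"))
print("handle",place(c,[0,-.03,.035]))
go(place(c,[0,-.03,.115])[0],np.degrees(c[2])+180)
E
```

```text
housing [ 0.52937212 -0.18372068 -0.09792351] -5.610603937587324
[[-0.0, -0.6], [0.7, -0.4], [0.3, 0.5], [-0.8, 0.2], [-0.2, -0.2], [-0.3, -0.2], [-0.1, 0.6], [-0.1, -0.4], [0.5, 0.4], [-0.1, 0.1]]
cover [ 0.53711017  0.17805645 -0.27640684] -15.836945255788981
[[-0.0, -0.1], [-0.2, -0.2], [-0.2, 0.0], [-0.0, -0.1], [0.2, 0.2], [0.3, 0.1]]
fast [1.22440633] [-0.25800167 -0.24741078  0.15944255 -0.05280199]
handle [[0.52892315 0.14919518 0.035     ]]
shift mm [-476.3 -275.   134.5] turn [-0.002 -0.     0.029] t 0.1 F [-0.2 -0.4 -0.8] w 0.0857
```

Call:
send_rows:
  plan:
    - [50,-36,-21,10,0,0,0.029]
    - [50,-72,-42,20,0,0,0.029]
    - [50,-108,-63,30,0,0,0.029]
    - [50,-144,-83,40,0,0,0.029]
    - [50,-180,-104,50,0,0,0.029]
  force: 60

```text
time_s: 0.52
eef_pos: [0.2807, 0.3905, 0.2545]
ee_rot: [-180.0, -0.0, 164.2]
force: [1.0, 0.2, -0.4]
width: 0.05
gripper_force: 0.0
```

Call:
send_rows:
  plan:
    - [50,-35,-20,10,0,0,0]
    - [50,-70,-40,20,0,0,0]
    - [50,-105,-61,30,0,0,0]
    - [50,-140,-81,40,0,0,0]
    - [50,-175,-101,50,0,0,0]

```text
time_s: 0.93
eef_pos: [0.4215, 0.2453, 0.2046]
ee_rot: [-180.0, -0.0, 164.1]
force: [0.1, 0.5, 1.0]
width: 0.0502
gripper_force: 0.0
```

Call:
send_rows:
  plan:
    - [50,-35,-20,10,0,0,0]
    - [50,-70,-40,20,0,0,0]
    - [50,-105,-60,30,0,0,0]
    - [50,-121,-70,34,0,0,0]
    - [50,-121,-70,34,0,0,0]

```text
time_s: 1.35
eef_pos: [0.5205, 0.1431, 0.1697]
ee_rot: [-179.9, -0.0, 163.9]
force: [-0.6, -0.1, 0.9]
width: 0.0501
gripper_force: 0.0
```

Run:
```python
from h import *
p=json.load(open("p.json"));c=p["c"]
im=env.capture("side");cv2.imwrite("pics/s1.png",cv2.resize(im[180:420,180:480],(750,600),interpolation=cv2.INTER_CUBIC))
g=place(c,[[0,-.03,.035],[55e-3,.11,.006],[-.055,-.11,.006],[-.055,.11,.006],[.055,-.11,.006]]);print(((proj("side",g)-[180,180])*2.5).round(0).tolist())
H=place(p["h"],[[32e-3,.094,.077],[-.032,-.094,.077],[.068,.128,.055],[-.068,.128,.055]]);print(((proj("side",H)-[180,180])*2.5).round(0).tolist())
go(g[0],np.degrees(c[2])+180)
```

```text
[[252.0, 323.0], [75.0, 448.0], [367.0, 320.0], [221.0, 499.0], [242.0, 287.0]]
[[268.0, 131.0], [384.0, 67.0], [218.0, 164.0], [366.0, 182.0]]
shift mm [-8.6  7.1 81.2] turn [-0.001 -0.002 -0.004] t 1.4 F [0.1 0.4 0.1] w 0.05
```

View pics/s1.png

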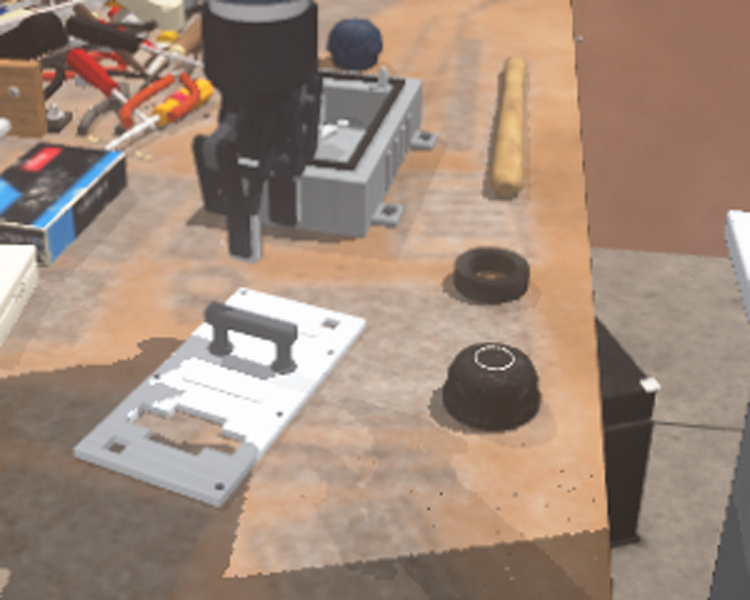

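The side view agrees with the prediction: cover corners at (77,452), (220,504), (365,320) and the handle at about (252,322). I'll descend and grip.

Call:
send_rows:
  plan:
    - [50,-8.6,7.1,25,0,0,0]
    - [50,-8.6,7.1,50,0,0,0]
    - [50,-8.6,7.1,72,0,0,0]
    - [50,-8.6,7.1,81,0,0,0]
    - [50,-8.6,7.1,81,0,0,0]

```text
time_s: 1.82
eef_pos: [0.5258, 0.152, 0.0882]
ee_rot: [-179.9, -0.3, 164.2]
force: [-0.3, -0.5, -0.0]
width: 0.0502
gripper_force: 0.0
```

Call:
send_rows:
  plan:
    - [10,0,0,0,0,0,0]
    - [10,0,0,0,0,0,0]
    - [10,0,0,0,0,0,0]
    - [10,0,0,0,0,0,0]
    - [10,0,0,0,0,0,0]
  force: 80

```text
time_s: 2.23
eef_pos: [0.529, 0.1515, 0.092]
ee_rot: [179.9, 0.2, 164.1]
force: [-1.1, 1.6, 5.7]
width: 0.0126
gripper_force: 79.1
```

Call:
send_rows:
  plan:
    - [10,0,0,-8,0,0,0]
    - [10,0,0,-25,0,0,0]
    - [10,0,0,-45,0,0,0]
    - [10,0,0,-70,0,0,0]
    - [10,0,0,-95,0,0,0]

```text
time_s: 2.65
eef_pos: [0.5275, 0.151, 0.1862]
ee_rot: [-180.0, -0.1, 164.1]
force: [0.2, 0.1, -2.1]
width: 0.0124
gripper_force: 78.1
```

Call:
send_rows:
  plan:
    - [10,0,0,-10,0,0,0]
    - [10,0,0,-10,0,0,0]
    - [10,0,0,-10,0,0,0]

```text
time_s: 2.9
eef_pos: [0.528, 0.1511, 0.1952]
ee_rot: [180.0, 0.0, 164.1]
force: [-0.9, -0.2, -3.8]
width: 0.0124
gripper_force: 78.2
```

Run:
```python
from h import *
p=json.load(open("p.json"))
a=env.capture("top");b=env.capture("side")
c=np.vstack([cv2.resize(a[165:265,145:278],(798,600),interpolation=cv2.INTER_CUBIC)])
cv2.imwrite("pics/t2.png",c);cv2.imwrite("pics/s2.png",b)
o=env.get_obs();print(o["eef_pos"],o["ee_rot"],o["force"],o["ft_torque"],o["width"])
go(place(p["h"],[0,-.03,.16])[0],np.degrees(p["h"][2])+180)
```

```text
[0.52714048 0.15100217 0.19360568] [-1.79937459e+02 -1.63048437e-01  1.64137084e+02] [ 0.99660737  0.28071603 -2.58868671] [-0.03989559  0.0603734  -0.02061851] 0.012195347007084687
shift mm [ -98.9 -350.9  -20.2] turn [-0.001 -0.003 -0.179] t 3.0 F [ 1.   0.3 -2.6] w 0.0122
```

View pics/t2.png

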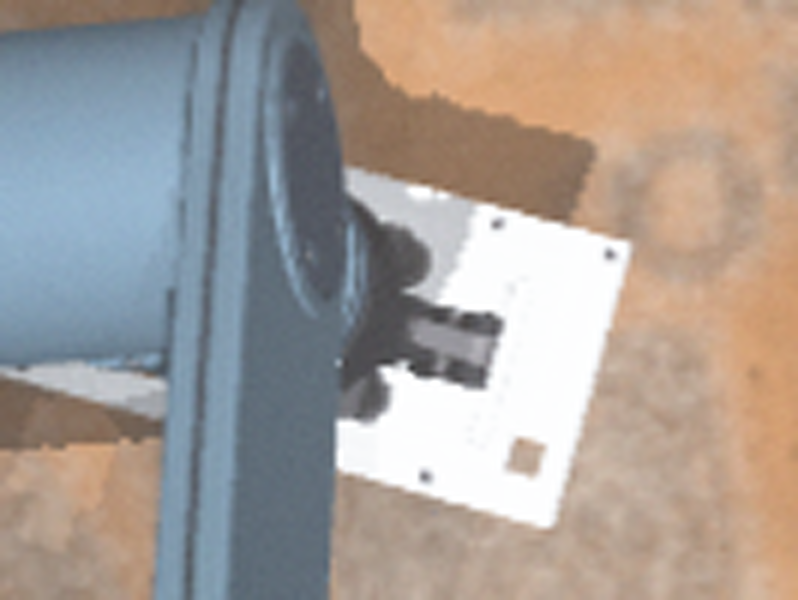

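The cover is lifted level: corners at (632,242) and (553,527), peg hole at (526,457). Now I'll work out its pose in the hand.

Run:
```python
from h import *
p=json.load(open("p.json"))
u=(np.array([[632,242],[553,527],[526,457]])+.5)/6-.5+[145,165]
C=np.array([[55,-110,6],[-55,-110,6],[-32,-94,3]])/1e3
for z in(.0986,.1016,.1046):
    c,e=fit([("top",C,u)],p["c"],z)
    print(z,c,np.degrees(c[2]),e.round(1).tolist())
    o=np.array([.5275,.151]);d=place(c,[0,-.03,0])[0][:2]-o
    y=c[2];print("handle-tcp in cover axes mm",1e3*np.array([np.cos(y)*d[0]+np.sin(y)*d[1],-np.sin(y)*d[0]+np.cos(y)*d[1]]))
```

```text
0.0986 [ 0.53661122  0.17883352 -0.27464141] -15.735793495393914 [[-0.2, 0.2], [-0.2, -0.1], [0.4, -0.1]]
handle-tcp in cover axes mm [ 1.22125114 -0.7386315 ]
0.1016 [ 0.53639105  0.17838064 -0.27464236] -15.735847940934907 [[-0.1, 0.2], [-0.2, -0.1], [0.4, -0.1]]
handle-tcp in cover axes mm [ 1.13212619 -1.23425267]
0.1046 [ 0.53617075  0.17792722 -0.27465797] -15.736742741823363 [[-0.1, 0.1], [-0.2, -0.0], [0.4, -0.1]]
handle-tcp in cover axes mm [ 1.04261216 -1.73040174]
```

Call:
send_rows:
  plan:
    - [10,0,-10,-20,0,0,0]
    - [10,-11,-48,-22,0,0,-0.04]
    - [10,-22,-86,-22,0,0,-0.09]
    - [10,-33,-124,-22,0,0,-0.14]
    - [10,-44,-162,-22,0,0,-0.179]

```text
time_s: 3.42
eef_pos: [0.5252, -0.0179, 0.2155]
ee_rot: [180.0, -0.2, 174.6]
force: [0.5, 0.1, -2.1]
width: 0.0125
gripper_force: 78.7
```

Run:
```python
from h import *
p=json.load(open("p.json"))
go(place(p["h"],[-.0008,-.0295,.16])[0],np.degrees(p["h"][2])+180-.1)
```

```text
shift mm [ -18.9 -194.2    1.5] turn [ 0.    -0.003  0.005] t 3.42 F [ 0.5  0.1 -2.1] w 0.0125
```

Call:
send_rows:
  plan:
    - [10,-4,-40,1,0,0,0.005]
    - [10,-8,-80,1,0,0,0.005]
    - [10,-12,-120,1,0,0,0.005]
    - [10,-16,-160,1,0,0,0.005]
    - [10,-19,-188,1,0,0,0.005]

```text
time_s: 3.83
eef_pos: [0.5258, -0.209, 0.2142]
ee_rot: [180.0, -0.1, 174.0]
force: [1.2, -0.7, -2.8]
width: 0.0124
gripper_force: 78.7
```

Call:
send_rows:
  plan:
    - [10,0,-6,0,0,0,0]
    - [10,0,-6,0,0,0,0]
    - [10,0,-6,0,0,0,0]
    - [10,0,-6,0,0,0,0]

```text
time_s: 4.17
eef_pos: [0.5257, -0.2101, 0.2151]
ee_rot: [179.9, -0.1, 174.2]
force: [-0.7, 0.8, -2.7]
width: 0.0124
gripper_force: 78.8
```

Run:
```python
from h import *
p=json.load(open("p.json"))
a=env.capture("top");b=env.capture("side")
A=cv2.resize(a[165:265,290:420],(520,400),interpolation=cv2.INTER_CUBIC)
B=cv2.resize(b[160:290,225:395],(680,520),interpolation=cv2.INTER_CUBIC)
cv2.imwrite("pics/t3.png",cv2.resize(a[165:265,287:420],(798,600),interpolation=cv2.INTER_CUBIC));cv2.imwrite("pics/s3.png",B)
o=env.get_obs();print(o["eef_pos"],o["ee_rot"],o["force"],o["time_s"])
go(place(p["h"],[-.0008,-.0295,.16])[0],np.degrees(p["h"][2])+180-.1)
```

```text
[ 0.5261405  -0.20991056  0.21579598] [ 1.79952100e+02 -5.46854817e-02  1.74218853e+02] [ 0.23884353  0.66260784 -3.73480519] 4.2667
shift mm [ 0.1 -3.1  1.9] turn [ 0.001 -0.001 -0.001] t 4.27 F [ 0.2  0.7 -3.7] w 0.0121
```

View pics/t3.png

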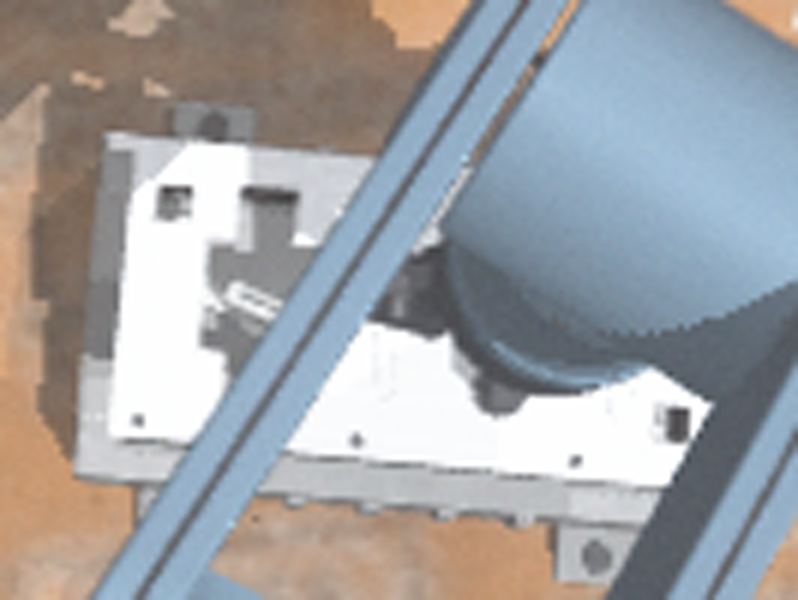

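Both peg holes are visible, at (175,201) and (679,424), with the lower-left corner at (112,438). I'll check the alignment from these.

Run:
```python
from h import *
p=json.load(open("p.json"))
u=(np.array([[175,201],[679,424],[112,438]])+.5)/6-.5+[287,165]
C=np.array([[32,94,4],[-32,-94,4],[-55,110,6]])/1e3
c,e=fit([("top",C,u)],p["h"],.1239)
print(c,np.degrees(c[2]),e.round(1).tolist()); h=p["h"]
d=np.array(c[:2])-h[:2];y=h[2];print("cover off in housing axes mm",1e3*np.array([np.cos(y)*d[0]+np.sin(y)*d[1],-np.sin(y)*d[0]+np.cos(y)*d[1]]))
```

```text
[ 0.52852539 -0.1821323  -0.0970337 ] -5.559621625944152 [[0.5, 0.6], [-0.8, -0.2], [0.2, -0.3]]
cover off in housing axes mm [-0.99796004  1.49798885]
```

View pics/s3.png

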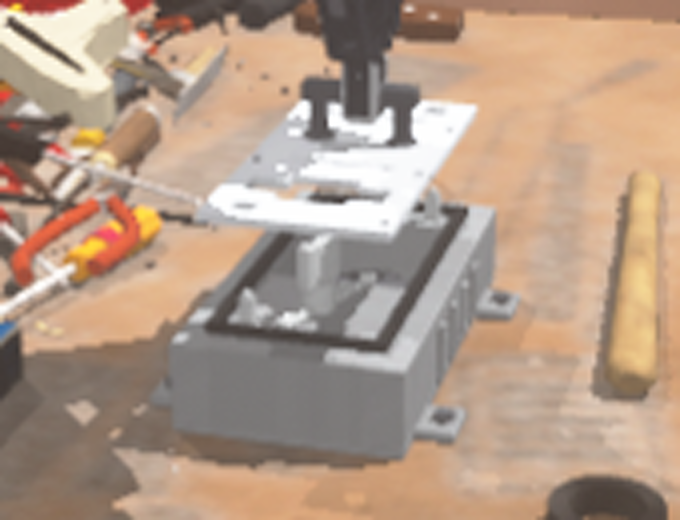

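The side view shows the cover level above the pegs. I'll shift about −2.2 mm in tool y and −0.5 mm in tool x, then lower.

Call:
send_rows:
  plan:
    - [10,-0.5,-2.2,10,0,0,0]
    - [10,-0.5,-2.2,25,0,0,0]
    - [10,-0.5,-2.2,36,0,0,0]
    - [10,-0.5,-2.2,42,0,0,0]
    - [10,-0.5,-2.2,47,0,0,0]

```text
time_s: 4.68
eef_pos: [0.5261, -0.2132, 0.1679]
ee_rot: [180.0, -0.1, 174.1]
force: [-0.7, -0.1, -2.4]
width: 0.0126
gripper_force: 78.7
```

Call:
send_rows:
  plan:
    - [10,0,0,2,0,0,0]
    - [10,0,0,4,0,0,0]
    - [10,0,0,6,0,0,0]
    - [10,0,0,8,0,0,0]
    - [10,0,0,8,0,0,0]

```text
time_s: 5.1
eef_pos: [0.5264, -0.214, 0.1612]
ee_rot: [-180.0, 0.0, 174.1]
force: [-0.3, 0.6, -2.9]
width: 0.0123
gripper_force: 78.7
```

Run:
```python
from h import *
p=json.load(open("p.json"))
a=env.capture("top");b=env.capture("side")
B=np.vstack([cv2.resize(a[178:258,290:420],(520,320),interpolation=cv2.INTER_CUBIC),cv2.resize(b[190:260,255:385],(520,280),interpolation=cv2.INTER_CUBIC)])
cv2.imwrite("pics/s4.png",B)
o=env.get_obs();print(o["eef_pos"],o["ee_rot"],o["force"],o["ft_torque"],o["time_s"])
go(place(p["h"],[-.0008,-.0295,.099])[0],np.degrees(p["h"][2])+180-.1)
```

```text
[ 0.5265471  -0.21399102  0.16142393] [-1.79991202e+02  1.94952306e-02  1.74107095e+02] [-0.5078594  -0.34005582 -3.65436076] [-0.06820885  0.04281894  0.0091832 ] 5.2
shift mm [1.  0.9 8.5] turn [-0.     0.    -0.003] t 5.2 F [-0.5 -0.3 -3.7] w 0.0125
```

View pics/s4.png

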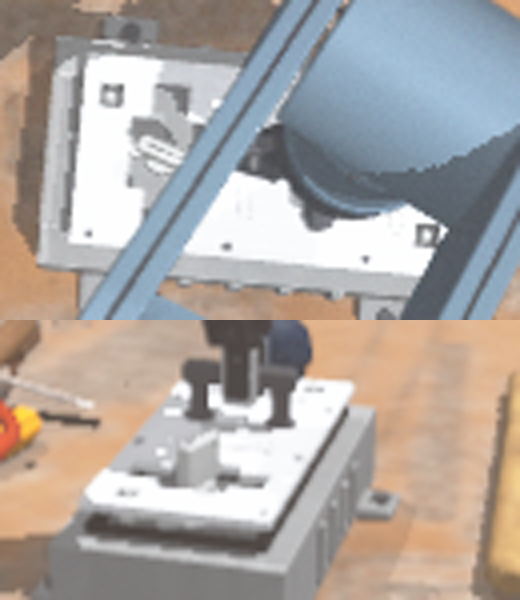

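The pegs show centred in the holes at (112,95) and (427,235), and the wing stands in the window. I'll lower the rest.

Call:
send_rows:
  plan:
    - [10,0.3,0.3,2,0,0,0]
    - [10,0.3,0.3,4,0,0,0]
    - [10,0.3,0.3,6,0,0,0]
    - [10,0.3,0.3,8,0,0,0]
    - [10,0.3,0.3,8.5,0,0,0]

```text
time_s: 5.62
eef_pos: [0.5261, -0.2136, 0.1527]
ee_rot: [180.0, -0.0, 174.1]
force: [-1.1, 0.6, 1.8]
width: 0.0125
gripper_force: 79.4
```

Call:
send_rows:
  plan:
    - [10,0,0,0,0,0,0]
    - [10,0,0,0,0,0,0]

```text
time_s: 5.78
eef_pos: [0.5262, -0.2136, 0.153]
ee_rot: [-180.0, 0.0, 174.1]
force: [-1.6, 0.3, 1.8]
width: 0.0125
gripper_force: 79.4
```

Cover is on the seal (weight transferred). Release and retreat upwards.

Call:
send_rows:
  plan:
    - [40,0,0,0,0,0,0]
    - [40,0,0,0,0,0,0]
    - [40,0,0,0,0,0,0]
    - [40,0,0,-10,0,0,0]
    - [40,0,0,-40,0,0,0]

```text
time_s: 6.2
eef_pos: [0.5242, -0.2123, 0.1896]
ee_rot: [179.8, -0.4, 174.1]
force: [0.0, 0.3, -0.6]
width: 0.04
gripper_force: 0.0
```

Call:
send_rows:
  plan:
    - [40,0,0,-40,0,0,0]
    - [40,0,0,-50,0,0,0]
    - [40,0,0,-50,0,0,0]

```text
time_s: 6.45
eef_pos: [0.5281, -0.2147, 0.2478]
ee_rot: [-179.8, 0.5, 174.1]
force: [-0.4, -0.6, -0.9]
width: 0.0402
gripper_force: 0.0
```

Run:
```python
from h import *
p=json.load(open("p.json"));h=p["h"]
for k in (180,0): go(place(h,[0,.06,.15])[0],np.degrees(h[2]+p["f"])+k)
print(env.get_obs()["q"])
```

```text
shift mm [ 2.6 91.1 43.5] turn [-0.009  0.005 -1.229] t 6.45 F [-0.4 -0.6 -0.9] w 0.0402
shift mm [ 2.6 91.1 43.5] turn [0.005 0.01  1.912] t 6.45 F [-0.4 -0.6 -0.9] w 0.0402
[-3.33303167e+01  1.90552681e+01  9.02247903e+01  2.39198461e-03
  7.01847601e+01 -1.17450744e+02]
```

Call:
send_rows:
  plan:
    - [40,1,20,0,0.003,0.005,0.12]
    - [40,1,45,0,0.003,0.005,0.24]
    - [40,2,70,0,0.003,0.005,0.36]
    - [40,2.6,91,0,0.003,0.005,0.48]
    - [40,2.6,91,0,0.003,0.005,0.6]

```text
time_s: 6.87
eef_pos: [0.5322, -0.119, 0.2418]
ee_rot: [-179.8, -0.4, 139.5]
force: [-0.3, 0.3, 0.2]
width: 0.0396
gripper_force: 0.0
```

Call:
send_rows:
  plan:
    - [40,0,0,0,0,0,0.12]
    - [40,0,0,0,0,0,0.24]
    - [40,0,0,0,0,0,0.36]
    - [40,0,0,0,0,0,0.48]
    - [40,0,0,0,0,0,0.6]

```text
time_s: 7.28
eef_pos: [0.5325, -0.1225, 0.2418]
ee_rot: [-179.6, -0.1, 105.0]
force: [0.1, -0.4, -0.3]
width: 0.0401
gripper_force: 0.0
```

Call:
send_rows:
  plan:
    - [40,0,0,0,0,0,0.12]
    - [40,0,0,0,0,0,0.24]
    - [40,0,0,0,0,0,0.36]
    - [40,0,0,0,0,0,0.48]
    - [40,0,0,0,0,0,0.6]

```text
time_s: 7.7
eef_pos: [0.5325, -0.1226, 0.2418]
ee_rot: [-179.6, 0.1, 70.6]
force: [-0.2, -0.4, 1.0]
width: 0.0398
gripper_force: 0.0
```

Run:
```python
from h import *
p=json.load(open("p.json"));h=p["h"]
b=env.capture("side");a=env.capture("top")
B=np.vstack([cv2.resize(a[178:258,290:420],(520,320),interpolation=cv2.INTER_CUBIC),cv2.resize(b[190:260,255:385],(520,280),interpolation=cv2.INTER_CUBIC)])
cv2.imwrite("pics/s5.png",B)
go(place(h,[0,.06,.095])[0],np.degrees(h[2]+p["f"]))
print(env.get_obs()["q"])
C=place(h,np.array([[55,110,6],[-55,110,6],[-55,-110,6],[55,-110,6],[0,60,38]])/1e3,.061)
print("side pred",((proj("side",C)-[255,190])*4+[0,320]).round().tolist());print("top pred",((proj("top",C)-[290,178])*4).round().tolist())
```

```text
shift mm [-0.2  3.7 93. ] turn [-0.007  0.003  0.111] t 7.8 F [-0.3  1.1 -1.1] w 0.0398
[-24.56979359  17.48127554  93.3822707   -0.18837615  69.50357831
  -5.40714875]
side pred [[80.0, 513.0], [271.0, 535.0], [353.0, 396.0], [191.0, 381.0], [199.0, 437.0]]
top pred [[84.0, 54.0], [67.0, 242.0], [445.0, 276.0], [460.0, 88.0], [163.0, 150.0]]
```

View pics/s5.png

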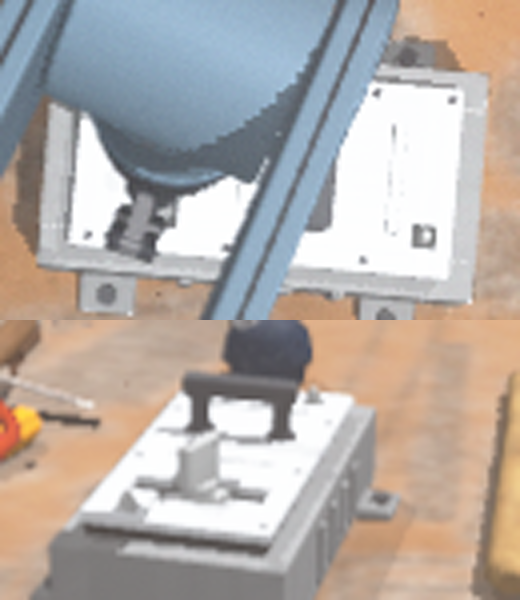

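The cover is seated: both pegs come through at (315,393) and (130,500), the corners match the prediction, and the wing stands in the window at (200,460). Next I'll grip the wing.

Call:
send_rows:
  plan:
    - [40,0,3.7,25,-0.007,0.003,0.111]
    - [40,0,3.7,50,-0.007,0.003,0.111]
    - [40,0,3.7,75,-0.007,0.003,0.111]
    - [40,0,3.7,93,-0.007,0.003,0.111]
    - [40,0,3.7,93,-0.007,0.003,0.111]

```text
time_s: 8.22
eef_pos: [0.5333, -0.123, 0.1455]
ee_rot: [-179.6, -0.0, 64.8]
force: [-0.6, -0.2, -0.3]
width: 0.0403
gripper_force: 0.0
```

Call:
send_rows:
  plan:
    - [5,0,0,0,0,0,0]
    - [5,0,0,0,0,0,0]
    - [5,0,0,0,0,0,0]
    - [5,0,0,0,0,0,0]
    - [5,0,0,0,0,0,0]
  force: 50

```text
time_s: 8.63
eef_pos: [0.537, -0.1245, 0.1511]
ee_rot: [179.7, -0.0, 64.7]
force: [2.6, -1.2, 1.8]
width: 0.0088
gripper_force: 53.0
```

Run:
```python
from h import *
p=json.load(open("p.json"));h=p["h"]
go(place(h,[0,.06,.095])[0],np.degrees(h[2]));o=env.get_obs();print(o["ft_torque"],o["ee_rot"],o["eef_pos"])
```

```text
shift mm [-0.3 -1.8  2.2] turn [ 0.005 -0.004  1.226] t 8.63 F [ 2.6 -1.2  1.8] w 0.0088
[-0.02542392 -0.169249    0.04829341] [ 1.79682081e+02 -1.48175387e-02  6.46500813e+01] [ 0.53698893 -0.12451837  0.15113551]
```

Call:
send_rows:
  plan:
    - [5,0,2,0,0,0,0.1]
    - [5,0,2,0,0,0,0.2]
    - [5,0,2,0,0,0,0.3]
    - [5,0,2,0,0,0,0.4]
    - [5,0,2,0,0,0,0.5]

```text
time_s: 9.05
eef_pos: [0.5369, -0.1243, 0.1511]
ee_rot: [180.0, -0.0, 35.7]
force: [-4.9, 2.6, 8.7]
width: 0.0088
gripper_force: 54.1
```

Call:
send_rows:
  plan:
    - [5,0,0,0,0,0,0.1]
    - [5,0,0,0,0,0,0.2]
    - [5,0,0,0,0,0,0.3]
    - [5,0,0,0,0,0,0.4]
    - [5,0,0,0,0,0,0.5]

```text
time_s: 9.47
eef_pos: [0.5367, -0.1238, 0.1511]
ee_rot: [-179.9, -0.0, 7.1]
force: [-5.0, 4.7, 9.6]
width: 0.0086
gripper_force: 54.3
```

Run:
```python
from h import *
p=json.load(open("p.json"));h=p["h"]
go(place(h,[0,.06,.095])[0],np.degrees(h[2]));o=env.get_obs();print(o["ft_torque"],o["ee_rot"],o["eef_pos"])
```

```text
shift mm [-1.5  0.1  2.2] turn [-0.001 -0.     0.221] t 9.47 F [-5.   4.7  9.6] w 0.0086
[0.82075003 0.82536353 0.11034091] [-1.79947655e+02 -2.37493939e-02  7.07494111e+00] [ 0.53670849 -0.12377317  0.15107457]
```

Call:
send_rows:
  plan:
    - [5,0,0,0,0,0,0.1]
    - [5,0,0,0,0,0,0.2]
    - [5,0,0,0,0,0,0.222]
    - [5,0,0,0,0,0,0.222]
    - [5,0,0,0,0,0,0.222]

```text
time_s: 9.88
eef_pos: [0.5367, -0.1235, 0.1511]
ee_rot: [-179.9, -0.0, -5.4]
force: [-5.2, 5.6, 9.8]
width: 0.0085
gripper_force: 54.3
```

Call:
send_rows:
  plan:
    - [40,0,0,0,0,0,0]
    - [40,0,0,0,0,0,0]
    - [40,0,0,0,0,0,0]
    - [40,0,0,-25,0,0,0]
    - [40,0,0,-60,0,0,0]

```text
time_s: 10.3
eef_pos: [0.5357, -0.1243, 0.2071]
ee_rot: [-179.9, 0.3, -5.4]
force: [0.3, -0.5, -0.4]
width: 0.0398
gripper_force: 0.0
```

Call:
send_rows:
  plan:
    - [40,0,-30,-35,0,0,0]
    - [40,0,-60,-35,0,0,0]
    - [40,0,-90,-35,0,0,0]
    - [40,0,-90,-35,0,0,0]

```text
time_s: 10.63
eef_pos: [0.5463, -0.0311, 0.2458]
ee_rot: [-179.9, -0.2, -5.2]
force: [-0.5, -0.9, -0.3]
width: 0.0401
gripper_force: 0.0
```

Run:
```python
from h import *
p=json.load(open("p.json"));h=p["h"]
go(place(h,[-.0008,-.0295,.099])[0],np.degrees(h[2]));o=env.get_obs();print(o["ft_torque"],o["ee_rot"],o["eef_pos"],o["q"][5])
```

```text
shift mm [ -4.3 183.2  92.6] turn [-0.002 -0.004  0.007] t 10.63 F [-0.5 -0.9 -0.3] w 0.0401
[ 0.00454466  0.01560186 -0.03181078] [-179.91100081   -0.22145984   -5.22356887] [ 0.54629945 -0.03107588  0.24578713] 80.17206935392417
```

Call:
send_rows:
  plan:
    - [40,-1,40,0,0,0,0.007]
    - [40,-2,80,0,0,0,0.007]
    - [40,-3,120,0,0,0,0.007]
    - [40,-4,160,0,0,0,0.007]
    - [40,-4.3,183,0,0,0,0.007]

```text
time_s: 11.05
eef_pos: [0.5237, -0.2213, 0.2446]
ee_rot: [179.9, -0.1, -5.9]
force: [0.6, 0.1, 1.1]
width: 0.0401
gripper_force: 0.0
```

Call:
send_rows:
  plan:
    - [40,0,0,10,0,0,0]
    - [40,0,0,35,0,0,0]
    - [40,0,0,60,0,0,0]
    - [40,0,0,85,0,0,0]
    - [40,0,0,91,0,0,0]

```text
time_s: 11.47
eef_pos: [0.5224, -0.2156, 0.1493]
ee_rot: [-179.8, 0.3, -5.8]
force: [-0.1, 0.4, 0.5]
width: 0.0395
gripper_force: 0.0
```

Call:
send_rows:
  plan:
    - [10,0,0,0,0,0,0]
    - [10,0,0,0,0,0,0]
    - [10,0,0,0,0,0,0]
    - [10,0,0,0,0,0,0]
    - [10,0,0,0,0,0,0]
  force: 80

```text
time_s: 11.88
eef_pos: [0.5249, -0.2151, 0.1542]
ee_rot: [-179.9, -0.1, -5.8]
force: [0.2, 6.6, -6.9]
width: 0.0124
gripper_force: 78.0
```

Call:
send_rows:
  plan:
    - [10,0,-1.5,1,0,0,0]
    - [10,0,-1.5,2,0,0,0]
    - [10,0,-1.5,3,0,0,0]
    - [10,0,-1.5,3,0,0,0]

```text
time_s: 12.22
eef_pos: [0.5253, -0.2149, 0.1523]
ee_rot: [180.0, -0.2, -5.8]
force: [-1.7, 5.9, 4.5]
width: 0.012
gripper_force: 79.5
```

Call:
send_rows:
  plan:
    - [10,0,-1.5,1,0,0,0]
    - [10,0,-1.5,2,0,0,0]
    - [10,0,-1.5,3,0,0,0]
    - [10,0,-1.5,4,0,0,0]
    - [10,0,-1.5,4,0,0,0]

```text
time_s: 12.63
eef_pos: [0.5255, -0.2147, 0.1481]
ee_rot: [179.9, -0.2, -5.8]
force: [-2.7, 1.4, 7.1]
width: 0.0124
gripper_force: 80.0
```

Call:
send_rows:
  plan:
    - [10,0.5,0,1,0,0,0]
    - [10,0.5,0,2,0,0,0]
    - [10,0.5,0,3,0,0,0]
    - [10,0.5,0,3,0,0,0]

```text
time_s: 12.97
eef_pos: [0.5256, -0.2146, 0.1479]
ee_rot: [179.9, -0.2, -5.8]
force: [-11.7, 6.8, 27.7]
width: 0.0124
gripper_force: 82.9
```

Call:
send_rows:
  plan:
    - [10,0,0,1,0,0,0]
    - [10,0,0,2,0,0,0]
    - [10,0,0,2,0,0,0]

```text
time_s: 13.22
eef_pos: [0.5256, -0.2146, 0.1479]
ee_rot: [179.8, -0.3, -5.8]
force: [-16.3, 7.9, 42.6]
width: 0.0122
gripper_force: 84.9
```

Hard stop reached. I'll back off to a moderate push, then measure the cover's drop in the side image numerically.

Call:
send_rows:
  plan:
    - [10,-0.5,0,-1.5,0,0,0]
    - [10,-1,0,-3,0,0,0]
    - [10,-1,0,-3,0,0,0]

```text
time_s: 13.47
eef_pos: [0.5254, -0.2147, 0.148]
ee_rot: [179.9, -0.3, -5.8]
force: [-5.6, 5.0, 18.9]
width: 0.0121
gripper_force: 81.5
```

Run:
```python
from h import *
p=json.load(open("p.json"));h=p["h"]
b=env.capture("side");a=env.capture("top");cv2.imwrite("pics/side_home.png",b);cv2.imwrite("pics/top_home.png",a)
old=cv2.imread("pics/s5.png")[320:600];new=cv2.resize(b[190:260,255:385],(520,280),interpolation=cv2.INTER_CUBIC)
def pr(P,z):return ((proj("side",place(h,np.array(P)/1e3,z))-[255,190])*4)
for n,P in dict(nearedge=[0,110,6],winR=[-41,60,6],winL=[41,60,6],cornR=[-55,110,6],edgeR=[-55,0,6],pegb=[32,94,16],foot=[-80,90,-55],rimcorner=[-68,128,-6]).items():
    u=pr([P],.061)[0];v=pr([P],.055)[0]
    x,y=u.round().astype(int);r=22
    t=old[max(0,y-r):y+r,max(0,x-r):x+r];s=new[max(0,y-r-16):y+r+30,max(0,x-r-16):x+r+16]
    m=cv2.matchTemplate(s,t,cv2.TM_CCOEFF_NORMED);_,q,_,l=cv2.minMaxLoc(m)
    d=np.array(l)+[max(0,x-r-16)-max(0,x-r),max(0,y-r-16)-max(0,y-r)]
    print(n,"score",round(q,2),"moved",d,"expected if home",(v-u).round(1))
o=env.get_obs();print(o["force"],o["eef_pos"],o["time_s"])
```

```text
nearedge score 0.87 moved [-16  30] expected if home [0.1 9.8]
winR score 0.91 moved [1 5] expected if home [-0.1  9.6]
winL score 0.51 moved [-16  30] expected if home [0.2 9.4]
cornR score 0.84 moved [0 5] expected if home [-0.1  9.9]
edgeR score 0.97 moved [-1  7] expected if home [-0.2  9.2]
pegb score 0.62 moved [-16  28] expected if home [0.2 9.8]Traceback (most recent call last):
  File "<stdin>", line 10, in <module>
cv2.error: OpenCV(4.12.0) /io/opencv/modules/imgproc/src/templmatch.cpp:587: error: (-215:Assertion failed) corr.rows <= img.rows + templ.rows - 1 && corr.cols <= img.cols + templ.cols - 1 in function 'crossCorr'
```

Run:
```python
from h import *
p=json.load(open("p.json"));h=p["h"]
b=cv2.imread("pics/side_home.png")
old=cv2.cvtColor(cv2.imread("pics/s5.png")[320:600],6).astype(float);new=cv2.cvtColor(cv2.resize(b[190:260,255:385],(520,280),interpolation=cv2.INTER_CUBIC),6).astype(float)
for P in [[-55,-80],[-55,-50],[-55,0],[-55,30],[-55,60],[-55,95],[-40,110],[-20,110],[0,110],[30,110]]:
    f=lambda z:((proj("side",place(h,np.array([[P[0],P[1],6]])/1e3,z))-[255,190]+.5)*4-.5)[0]
    u,v=f(.061),f(.055);x,y=u.round().astype(int)
    g=lambda I:I[y-12:min(y+26,280):2,x-1:x+2].mean(1).astype(int).tolist()
    print(P,"exp",u.round(1),(v-u)[1].round(1));print("  old",g(old));print("  new",g(new))
o=env.get_obs();print(o["force"],o["eef_pos"],o["time_s"])
```

```text
[-55, -80] exp [345.1  93.9] 8.7
  old [253, 253, 251, 248, 241, 233, 220, 209, 197, 191, 187, 183, 181, 183, 185, 186, 187, 187, 186]
  new [228, 243, 253, 254, 253, 253, 249, 244, 234, 222, 208, 198, 193, 195, 200, 203, 206, 206, 207]
[-55, -50] exp [335.1 110.8] 8.9
  old [254, 254, 252, 247, 238, 230, 219, 210, 196, 184, 177, 178, 181, 185, 186, 185, 185, 184, 184]
  new [254, 254, 254, 254, 252, 250, 246, 242, 233, 225, 212, 201, 191, 187, 189, 197, 200, 200, 202]
[-55, 0] exp [317.4 140.9] 9.2
  old [246, 243, 241, 238, 235, 228, 219, 204, 191, 184, 184, 183, 183, 182, 183, 183, 183, 184, 185]
  new [252, 250, 249, 248, 247, 244, 239, 233, 228, 217, 208, 199, 194, 191, 190, 189, 188, 188, 188]
[-55, 30] exp [306.  160.1] 9.4
  old [252, 250, 247, 240, 235, 224, 213, 198, 185, 177, 178, 181, 181, 183, 185, 187, 188, 189, 189]
  new [249, 249, 249, 248, 247, 242, 237, 230, 224, 216, 211, 204, 198, 194, 192, 192, 191, 192, 193]
[-55, 60] exp [294.1 180.4] 9.6
  old [253, 251, 249, 242, 235, 222, 208, 189, 172, 162, 165, 174, 181, 187, 189, 189, 189, 189, 187]
  new [249, 248, 248,
[... 632 characters left out ...]
84, 162, 147, 114, 86, 74, 85, 111, 142, 173, 189]
  new [245, 253, 253, 254, 254, 254, 254, 255, 254, 249, 240, 213, 186, 164, 158, 159, 170, 188, 204]
[0, 110] exp [176.1 205.4] 9.8
  old [254, 254, 253, 254, 252, 242, 227, 204, 184, 163, 147, 114, 87, 75, 86, 111, 142, 172, 189]
  new [249, 255, 254, 254, 254, 254, 254, 255, 255, 248, 236, 211, 187, 165, 158, 159, 170, 188, 204]
[30, 110] exp [124.4 199.4] 9.8
  old [156, 160, 171, 181, 187, 186, 184, 180, 172, 161, 136, 113, 89, 79, 83, 98, 106, 110, 123]
  new [160, 158, 153, 151, 161, 179, 213, 242, 255, 250, 229, 203, 181, 172, 167, 172, 182, 195, 204]
[-4.51482283  3.90152443 19.47583685] [ 0.52546167 -0.21465101  0.14795895] 13.5667
```

The evidence says the cover is home:
- **Travel:** the tool went down about 6 mm after gripping. The ears would have stopped it at 1.5 mm.
- **Stop:** it then met a hard stop, with no further movement even at 42 N.
- **Picture:** the dark seal gap is gone and the cover edge dropped evenly.
- **Push:** it is steady at about 19 N, where about 8 N is needed.

I'll hand in while still pressing.

```bash
python3 -c "
from station import env
o=env.get_obs();print(o['force'],o['width'],o['time_s']);print(env.hand_in())"
```

```text
[-4.51482283  3.90152443 19.47583685] 0.012337690446138503 13.5667
the job is handed in; nothing more can be done
None
```

I seated the cover over both pegs, turned the fastener into line with the slot, then pushed the cover down to a hard stop about 6 mm lower (home on the rim, by tool travel and force), and handed in at 13.6 s while still pressing with about 19 N.

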